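# Bring a syringe pump's pusher up to the plunger and start it

### The arm

A 6-joint arm with a two-finger parallel gripper is mounted at the origin on the work surface. World frame = base frame: x ahead of the robot, y to its left, z up, the work surface at z = 0. Lengths are in mm, angles in degrees, forces in N, time in s.
With the tool pointing down it reaches from about 300 to 850 mm from the base axis. Payload 4.2 kg.
Tool frame: the origin (TCP) lies midway between the tips of the shut fingers; the grasp point (between the pads) lies 19 mm behind it; x points along the fingers, y is the direction in which the jaws open and shut, and the axes are right-handed (so a half turn about x gives the same grasp; the last joint's range is limited). The gripper opens to 91 mm and grips with 3 to 60 N. Pads are 32 mm wide; open, the fingers measure 118 mm over their backs; the gripper's body (76 mm by 178 mm) begins 60 mm behind the grasp point.
Start: joints at [64.973, 18.312, 89.639, -0, 72.044, -1.146], TCP at [232.785, 525.789, 213.976] pointing down, gripper open.
Joint ranges: [-177.97, 177.97], [-48.28, 115.42], [12.27, 149.76], [-77.06, 257.06], [2.81, 150.46], [-146.56, 146.56]. Speed limits (degrees/s): [147.25, 147.25, 180, 180, 180, 180].

### API

Orientations are given as [roll, pitch, yaw] about the fixed x, y, z axes, in that order (R = Rz(yaw) Ry(pitch) Rx(roll)).
In Python, from workcell import * gives the robot as it stands.
- The arm moves only by the shell command python3 -m handwheel 'ROWS' [FORCE]. ROWS is a JSON object of lists of equal length, an entry for each row: "gripper": the closure, from 0 (fully open) to 1 (shut); "offset": the shift along the tool's x, y, z in mm, a list of three; "rot": the turn, a rotation vector about the tool's x, y, z in degrees, a list of three. A call has 1 to 5 rows; each row is the pose to reach, as a shift and turn from the pose commanded when the call began, along the tool's axes at that moment; what a row does not reach only later rows make up. A row lasts 1/12 s, in which the tool goes at most 41.7 mm and 7.16 degrees, less where a joint would pass 70% of its speed; a pose out of reach is approached as far as the arm can. A call with a gripper value outside its range is refused whole. The fingers move at their own pace and stop on an object; FORCE is the grip in N (left out, the last holds). Time passes only in rows, so rows that repeat a pose let the fingers close. It gives the time, the measured TCP pose, the force and the opening at its end, in the units of the state.
- state(): the state, without advancing time (a new reading comes with each control period).
- grab_frame(name): name is "scene" or "top" or "wrist"; returns the picture (384x512x3 uint8, red, green, blue); there is no depth.
- camera_params(name): a dict with "fx", "fy", "cx", "cy" (pixels), "position" and "attitude" of the camera in the world; the wrist camera has in their place "hand_eye" (4x4, takes a point from camera to tool coordinates, whose origin is the TCP and whose axes are the tool frame's). Camera axes: x right, y up, looking along -z (the intrinsics and any distortion apply to the point x, -y, -z); pixel columns grow to the right and rows downward; lengths in mm; the calibration is good to about 2 mm. A picture is of the moment at which its call begins: read the wrist's pose just before it. camera_params takes no time and is no camera call.
- job_done(): hands the job in, once; it reports no verdict.
The state is a dict: "time_s": time; "qpos": joint angles; "qvel": joint speeds; "effort": joint torques, N m; "ee_pos": TCP position; "ee_rot": TCP orientation; "force": force on the tool from outside, world axes, zero at the start; "torque": the same for the moment, N m; "gripper_width": finger opening in mm.
Only numpy, scipy, OpenCV 4.12 (cv2) and the standard library are available. Lean on these libraries where they do the work, as an engineer would, in place of code of your own. Each camera call takes 0.05 s, during which the arm holds its last target.

### The job

The syringe is already clamped in the pump: hold in the red thumb release on the pusher block, slide the block along its rods until it just touches the syringe's plunger without pushing the plunger in, and let the release spring back out so that the block is locked there. Then take your hand off the block and press the green start key all the way down. Leave the things around the pump where they stand.

Things in the scene. Friction and masses are not known exactly. Their poses are not given: they have to be found in the camera images.
- pump: Fixed bench syringe pump, grey box 190 x 400 mm. Origin: centre of footprint at bench height; x away from the operator, y along the rods towards the syringe, z up. Deck and keys at z 75 mm. Drive line x = 35 mm: rods at z 98, end plate y -186 (top z 125), clear 30 mm barrel along y at z 140 in a saddle, y 45 to 157, black clamp knob top z 178. Key panel x -93 to -27 mm.
- pusher_face (a point): Centre of the contact disc on the +y face of the aluminium pusher block, on the syringe axis (pump x 35, z 140 mm); pump axes. The block only slides along pump y. Its head is 44 mm wide (pump x 13 to 57), 38 mm long (from this face to 38 mm behind it), z 115 to 173 mm; its foot below, z 83 to 115, is 80 mm wide.
- release_top (a point): Centre of the outer face of the red thumb release, a round button 22 mm across on the head's -x side, 19 mm behind the contact face, z 146 mm. It goes in along pump +x by 5 mm. Across button and opposite bare side of the head: 52 mm out, 47 mm pressed. Two fingers from above can squeeze it against that flat side.
- release (a joint): Travel of the release in m: 0 = out, half nut in the lead screw's 2.5 mm thread, block locked (it may settle up to 1.2 mm along the rods to drop into the thread, or rest up to 1.2 mm in on a crest); 0.005 = fully in. Spring about 8 N to start, 11 N fully in. In by 2 mm or more, the block slides with 1 to 2 N; let go, it springs out and locks the block where it stands.
- pusher (a joint): Travel of the pusher block along the rods in m: 0 = back at the end plate, grows towards the syringe (pump +y).
- plunger_face (a point): Centre of the outer (-y) face of the white plunger's thumb rest, a disc 33 mm across, 4 mm thick, on the syringe axis (pump x 35, z 140 mm), facing the contact disc; pump axes. Its distance along pump y from pusher_face is the gap to close. The plunger resists being pushed in with about 10 N.
- plunger (a joint): How far the plunger is drawn out of the barrel in m: 0 = fully in; it falls if the plunger is pushed in.
- start_top (a point): Centre of the top of the round green start key, 22 mm across, on the key panel near the -y end (pump x = -60 mm, y = -120 mm), top at z = 82 mm, facing up.
- start_key (a joint): Travel of the start key in m: 0 = up, 0.004 = fully down; spring 2 N to start, 4 N fully down; springs back when let go.
- beaker: Glass beaker 68 mm across, 90 mm high, loose, on the bench beyond the pump's +y end, under the syringe's bent steel needle (which reaches to pump y 263 mm, z 120 mm); origin at the centre of its foot. Leave alone.
- spare_syringe: Small spare syringe, 26 mm thick, 135 mm long, lying loose on the bench in front of the pump (robot side); origin under its middle. Leave alone.
- flask: Conical flask of clear glass, 84 mm across, 132 mm high, loose; origin at the centre of its foot. Leave alone.
- reagent: Amber reagent bottle, 68 mm across, 150 mm high, loose; origin at the centre of its foot. Leave alone.
- sample_a: Yellow oil sample bottle, 52 mm across, 150 mm high, loose; origin at the centre of its foot. Leave alone.
- sample_b: Second yellow oil sample bottle, 52 mm across, 150 mm high, loose; origin at the centre of its foot. Leave alone.
- jar: Small jar with blue cap, 60 mm across, 70 mm high, loose; origin at the centre of its foot. Leave alone.

How it is judged (in metres and radians):
On the way, in this order (a step that is already met when the one before it is completed fails the run):
1. the block slides at least 30 mm from its start with the thumb release held in (3 mm of its 5 mm or more) (distance of pusher_face from where it was at the start of the episode above 0.03 m and value of joint release above 0.003 m), for 0.1 s.
2. the block stands against the plunger (gap under 3 mm), release back out, fingers off (y of plunger_face in the frame of pusher_face below 0.003 m and value of joint release below 0.0015 m and contact force between the fingers and pump below 0.1 N), for 0.2 s.
3. the green start key is pressed down (3 mm of its 4 mm or more) (value of joint start_key above 0.003 m), for 0.1 s.
At the end, for the whole second after the job is handed in: The pusher block rests locked against the plunger: gap under 3 mm, thumb release out (within 1.5 mm), block at rest; the plunger is within 4 mm of where it was; the start key has been pressed after that and has come up again (y of plunger_face in the frame of pusher_face below 0.003 m and value of joint release below 0.0015 m and value of joint start_key below 0.001 m and distance of plunger_face from where it was at the start of the episode below 0.004 m and velocity of joint pusher between -0.005 and 0.005 m/s); the robot touches nothing.
It fails at once if the plunger is pushed in by more than 4 mm (distance of plunger_face from where it was at the start of the episode above 0.004 m).
It fails at once if a bystander is moved by more than 25 mm (distance of any of beaker, spare_syringe, flask, reagent, sample_a, sample_b, jar from where it was at the start of the episode above 0.025 m).
It also fails if it takes over 45 s, if anything falls off the work surface, if the arm or the gripper's body presses on something with over 40 N, if the wrist force passes 120 N, or if a joint passes its speed limit or range.

## Working session

There is one attempt and no reset: what is moved stays moved. The work goes in short steps, Python scripts to look and compute and a shell command to move; the robot and the scene stay as the last step left them, time stands still between calls to the robot, and variables do not carry over. Pictures are saved under pics/ and viewed, and the job is handed in when it is done.

```bash
ls; mkdir -p pics
python3 - <<'E'
from workcell import *
import cv2
s=state();print(s)
for n in ("scene","top","wrist"):
    print(n,camera_params(n))
    cv2.imwrite(f"pics/{n}0.png",cv2.cvtColor(grab_frame(n),cv2.COLOR_RGB2BGR))
E
```

```text
pics
{'time_s': 0.0, 'qpos': array([ 6.49734558e+01,  1.83499703e+01,  8.97058044e+01, -1.45859091e-03,
        7.20431481e+01, -1.14678866e+00]), 'qvel': array([-0.05571116, -0.00433117,  0.02888003, -0.07872522,  0.0108492 ,
       -0.04602051]), 'effort': array([ 1.05893843e-03, -4.12481439e+01, -2.31975317e+01,  7.28901615e-02,
        4.59188386e-02, -1.13041083e-04]), 'ee_pos': array([232.57404794, 525.3190823 , 213.14110158]), 'ee_rot': array([ -90.34363264,   89.90106741, -114.22293729]), 'force': array([-0.34230168,  0.36581319,  0.0729222 ]), 'torque': array([-0.02989501, -0.00636032, -0.03874485]), 'gripper_width': 91.39086009773665}
scene {'fx': 385.4671672470492, 'fy': 385.4671672470492, 'cx': 262.2756512878414, 'cy': 189.61245526921428, 'position': array([1276.17217543, -910.20616016,  977.48365546]), 'attitude': array([54.25646839, -0.79668408, 39.107045  ])}
top {'fx': 389.9486877567849, 'fy': 389.9486877567849, 'cx': 261.28636390216366, 'cy': 191.91056281893052, 'position': array([ 4.33781424e+02, -5.11174422e-01,  1.27219835e+03]), 'attitude': array([  4.51482394,   1.47155858, -91.29207293])}
wrist {'fx': 321.4327931244938, 'fy': 321.4327931244938, 'cx': 256.83974347023457, 'cy': 190.7460813763874, 'hand_eye': array([[-6.39853088e-04,  2.84411843e-01, -9.58701984e-01,
        -1.71254114e+02],
       [ 9.99997760e-01, -1.75206337e-03, -1.18718773e-03,
         1.47195312e-01],
       [-2.01735688e-03, -9.58700596e-01, -2.84410085e-01,
        -8.10981531e+01],
       [ 0.00000000e+00,  0.00000000e+00,  0.00000000e+00,
         1.00000000e+00]])}
```

View pics/scene0.png

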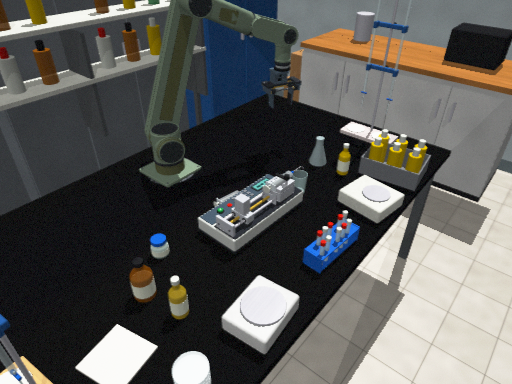

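View pics/top0.png

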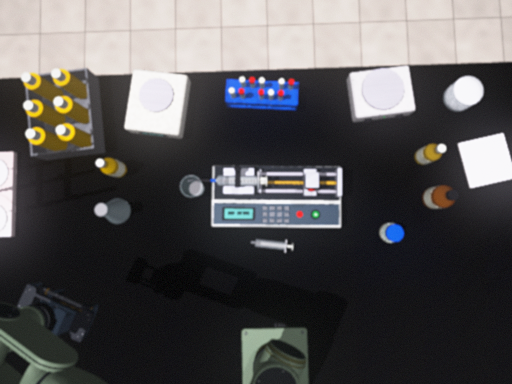

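View pics/wrist0.png

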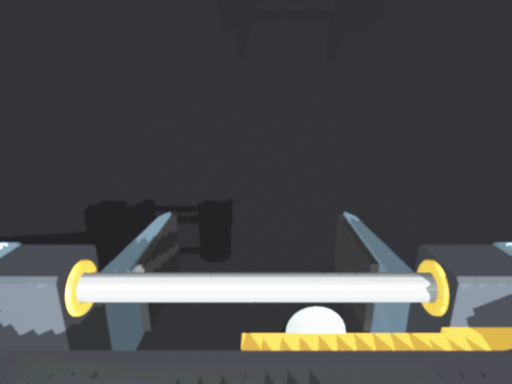

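The top view shows the pump at about px 211–342 × 166–228, with the syringe to the left (+y), the pusher block at ≈(312,180) and the green key at ≈(316,214). I'll enlarge it for measuring.

Run:
```python
import cv2
i=cv2.imread("pics/top0.png")
cv2.imwrite("pics/topc.png",cv2.resize(i[158:238,200:350],None,fx=5.3,fy=5.3,interpolation=cv2.INTER_CUBIC))
i=cv2.imread("pics/scene0.png")
cv2.imwrite("pics/scenec.png",cv2.resize(i[160:255,190:320],None,fx=6,fy=6,interpolation=cv2.INTER_CUBIC))
```

```text
(no output)
```

View pics/topc.png

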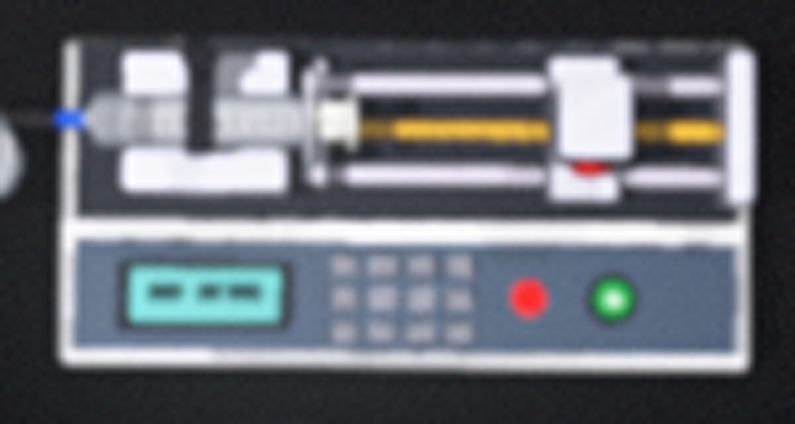

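View pics/scenec.png

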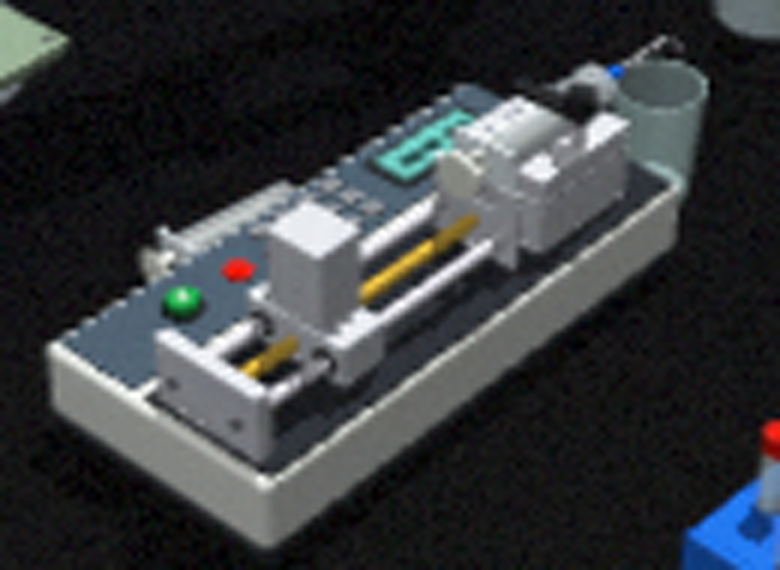

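```bash
cat > h.py <<'E'
import numpy as np
from scipy.spatial.transform import Rotation as R
from workcell import *
def proj(n,P,ee=None):
    c=camera_params(n);P=np.atleast_2d(P)
    if n=="wrist":
        p,r=ee; H=np.array(c["hand_eye"])
        T=(P-p)@R.from_euler('xyz',r,degrees=True).as_matrix()
        q=(T-H[:3,3])@H[:3,:3]
    else:
        q=(P-c["position"])@R.from_euler('xyz',c["attitude"],degrees=True).as_matrix()
    return np.c_[c["cx"]+c["fx"]*q[:,0]/-q[:,2], c["cy"]+c["fy"]*-q[:,1]/-q[:,2]]
def pump2w(v,P):
    P=np.atleast_2d(np.array(P,float));a=np.radians(v[2]);c,s=np.cos(a),np.sin(a)
    return np.c_[v[0]+c*P[:,0]-s*P[:,1],v[1]+s*P[:,0]+c*P[:,1],P[:,2]]
E
python3 - <<'E'
from h import *
from scipy.optimize import least_squares
def tc(u,v,s=5.3,o=(200,158)): return (u/s+o[0]-.4,v/s+o[1]-.4)
def sc(u,v): return tc(u,v,6,(190,160))
def pts(f,g):
  return {"top":[((95,200,75),tc(66,40)),((95,-200,75),tc(752,47)),((-95,-200,75),tc(748,368)),((-95,200,75),tc(62,364)),
   ((-60,-120,82),tc(613,299)),((57,f,173),tc(558,83)),((57,f-38,173),tc(631,83)),((13,f,173),tc(562,158)),((13,f-38,173),tc(631,158)),
   ((35,g,140),tc(357,121))],
  "scene":[((95,-200,75),sc(268,485)),((-95,-200,75),sc(50,350)),((95,200,75),sc(680,188)),((-60,-120,82),sc(183,296)),
   ((13,f-38,173),sc(270,230)),((57,f-38,173),sc(322,262)),((57,f,173),sc(358,235)),((13,f,173),sc(303,203))]}
def run(ns,pr=False):
  def res(v):
    o=[]
    for n in ns:
      l=pts(v[3],v[4])[n]
      o.append(proj(n,pump2w(v,[a for a,_ in l]))-np.array([b for _,b in l]))
    return np.vstack(o).ravel()
  r=least_squares(res,[500,0,0,-90,30],loss='soft_l1')
  print(ns,r.x.round(1));print(res(r.x).reshape(-1,2).round(1).tolist())
  return r.x
run(["top"]);v=run(["top","scene"])
for nm,P in dict(face=(35,v[3],140),rel=(5,v[3]-19,146),plg=(35,v[4],140),key=(-60,-120,82)).items(): print(nm,pump2w(v,P).round(1))
E
```

```text
['top'] [517.7 -17.2  -1.7 -81.   27.5]
[[-0.3, -0.7], [-0.4, -1.7], [1.0, -0.4], [-0.5, -0.5], [0.3, 0.9], [0.3, -0.4], [0.0, -0.4], [-0.4, 0.9], [0.1, 1.0], [-0.0, 1.2]]
['top', 'scene'] [519.2 -17.1  -1.4 -81.4  27.2]
[[-0.4, -0.9], [-0.5, -2.4], [1.1, -1.1], [-0.4, -0.7], [0.3, 0.3], [0.3, -1.1], [0.0, -1.1], [-0.3, 0.3], [0.2, 0.3], [0.0, 0.8], [0.1, 0.2], [-1.3, -1.2], [0.5, -1.8], [-1.0, 0.0], [-2.0, -0.8], [-1.4, -1.0], [0.1, -1.5], [0.0, -1.2]]
face [[552.1 -99.3 140. ]]
rel [[ 521.7 -117.6  146. ]]
plg [[554.8   9.3 140. ]]
key [[ 456.2 -135.5   82. ]]
```

```bash
cat >> h.py <<'E'
def delta(tgt,Rt,s=None):
    """offset (tool mm) and rotvec (tool deg) from the present measured pose"""
    s=s or state()
    Rc=R.from_euler('xyz',s["ee_rot"],degrees=True)
    print("off",Rc.inv().apply(np.array(tgt)-s["ee_pos"]).round(1),"rot",np.degrees((Rc.inv()*Rt).as_rotvec()).round(2))
def Rdown(yaw,flip=1):  # tool x down, tool y along pump x (flip sign)
    a=np.radians(yaw);x=np.array([0,0,-1.]);y=flip*np.array([np.cos(a),np.sin(a),0]);
    return R.from_matrix(np.c_[x,y,np.cross(x,y)])
E
python3 - <<'E'
from h import *
s=state();print(R.from_euler('xyz',s["ee_rot"],degrees=True).as_matrix().round(3))
for f in (1,-1): delta([533,-117,290],Rdown(-1.5,f))
E
```

```text
[[-0.001  0.405  0.914]
 [-0.001  0.914 -0.405]
 [-1.    -0.001 -0.   ]]
off [ -76.1 -465.9  534.7] rot [6.762e+01 5.000e-02 8.000e-02]
off [ -76.1 -465.9  534.7] rot [-1.1238e+02 -8.0000e-02  5.0000e-02]
```

```bash
python3 -m handwheel '{"gripper":[0,0,0,0,0],"offset":[[-76,-466,535],[-76,-466,535],[-76,-466,535],[-76,-466,535],[-76,-466,535]],"rot":[[67.6,0,0],[67.6,0,0],[67.6,0,0],[67.6,0,0],[67.6,0,0]]}'; python3 -c "
from h import *
delta([533,-117,290],Rdown(-1.5,1))"
```

```text
time_s: 0.57
ee_pos: [320.7, 336.3, 236.1]
ee_rot: [-52.3, 90.0, -112.3]
force: [1.7, 0.6, 0.6]
gripper_width: 91.0
off [-53.8 -42.9 498.7] rot [3.151e+01 2.000e-02 1.000e-02]
```

```bash
python3 -m handwheel '{"gripper":[0,0,0,0,0],"offset":[[-54,-43,498],[-54,-43,498],[-54,-43,498],[-54,-43,498],[-54,-43,498]],"rot":[[31.5,0,0],[31.5,0,0],[31.5,0,0],[31.5,0,0],[31.5,0,0]]}'; python3 -c "
from h import *
delta([533,-117,290],Rdown(-1.5,1))"
```

```text
time_s: 0.98
ee_pos: [409.5, 149.0, 258.8]
ee_rot: [136.4, 90.0, 45.0]
force: [1.3, 0.1, 0.0]
gripper_width: 91.4
off [-31.3 130.3 262.8] rot [ 0.04 -0.01 -0.01]
```

```bash
python3 -m handwheel '{"gripper":[0,0,0,0,0],"offset":[[-31,130,262],[-31,130,262],[-31,130,262],[-31,130,262],[-31,130,262]],"rot":[[0,0,0],[0,0,0],[0,0,0],[0,0,0],[0,0,0]]}'; python3 -m handwheel '{"gripper":[0,0,0],"offset":[[-10,37,70],[-10,37,70],[-10,37,70]],"rot":[[0,0,0],[0,0,0],[0,0,0]]}'
python3 - <<'E'
from h import *
import cv2
s=state();print(s["ee_pos"],s["ee_rot"],s["time_s"])
cv2.imwrite("pics/w1.png",cv2.resize(cv2.cvtColor(grab_frame("wrist"),cv2.COLOR_RGB2BGR),(800,600),interpolation=cv2.INTER_CUBIC))
delta([533,-117,290],Rdown(-1.5,1),s)
v=(518,-17.1,-1.5);ee=(s["ee_pos"],s["ee_rot"])
print(proj("wrist",pump2w(v,[(57,-81,173),(13,-81,173),(57,-119,173),(13,-119,173),(5,-100,146),(-60,-120,82),(35,27,140),(95,-200,75),(-95,-200,75)]),ee)*800/512)
E
```

```text
time_s: 1.4
ee_pos: [497.7, -38.6, 280.6]
ee_rot: [-166.8, 90.0, 102.0]
force: [0.2, 0.8, 0.3]
gripper_width: 90.9
time_s: 1.65
ee_pos: [535.8, -113.1, 290.2]
ee_rot: [33.8, 89.8, -57.7]
force: [0.5, 1.2, -0.5]
gripper_width: 91.2
[ 535.79782277 -113.1031736   290.20181552] [ 33.80710735  89.76513784 -57.69802905] 1.65
off [ 0.2 -2.7  4. ] rot [-0.01  0.2  -0.13]
[[463.44976672 266.64958254]
 [388.63938567 266.54299736]
 [461.11399346 327.44141047]
 [388.97107627 327.36036246]
 [377.41166215 285.5966777 ]
 [298.29624018 288.57727991]
 [426.24504122  74.99518054]
 [489.19860898 377.95139978]
 [263.75961702 377.75453954]]
```

View pics/w1.png

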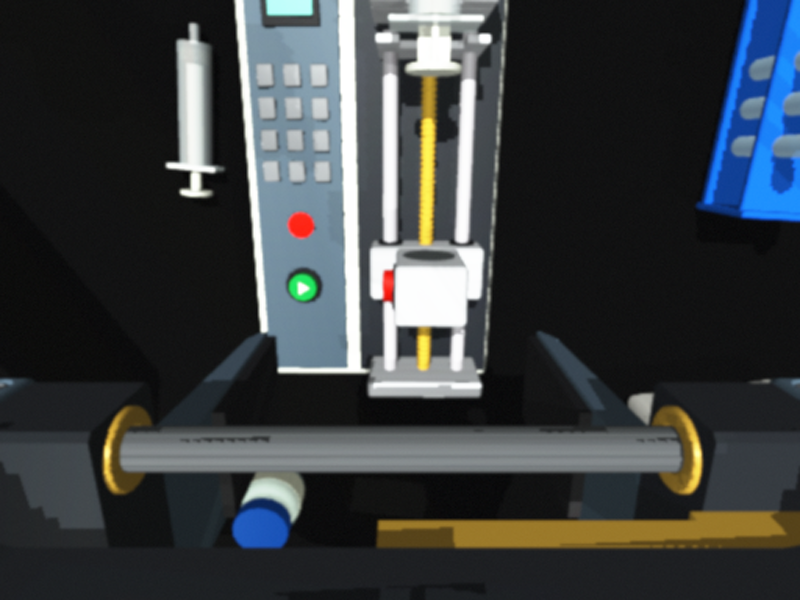

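Run:
```python
import cv2
i=cv2.imread("pics/w1.png")
cv2.imwrite("pics/w1a.png",cv2.resize(i[215:405,240:510],None,fx=2.9,fy=2.9,interpolation=cv2.INTER_CUBIC))
cv2.imwrite("pics/w1b.png",cv2.resize(i[0:120,330:530],None,fx=4,fy=4,interpolation=cv2.INTER_CUBIC))
```

```text
(no output)
```

View pics/w1a.png

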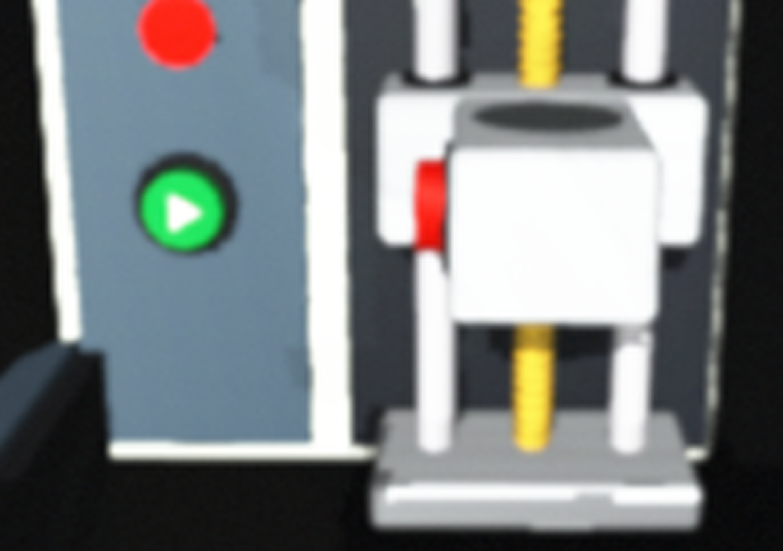

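View pics/w1b.png

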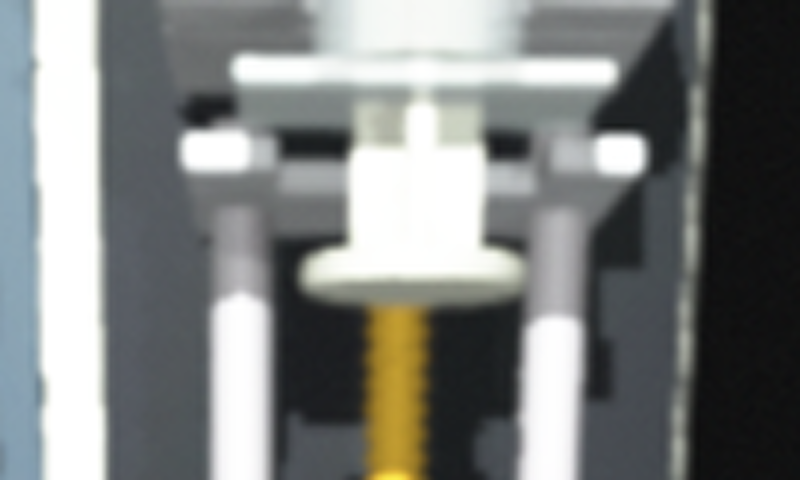

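Run:
```python
from h import *
from scipy.optimize import least_squares
S=512/800
def a(u,v): return ((u/2.9+240)*S-.2,(v/2.9+215)*S-.2)
def b(u,v): return ((u/4+330)*S-.2,(v/4)*S-.2)
ee=(np.array([ 535.798,-113.103,290.202]),np.array([33.807107,89.765138,-57.69803]))
def pts(f,g): return [((13,f,173),a(453,147)),((57,f,173),a(655,147)),((13,f-38,173),a(453,324)),((57,f-38,173),a(655,322)),
 ((-60,-120,82),a(182,209)),((95,-200,75),a(708,457)),((35,g,123.5),b(412,303)),((51.5,g,140),b(525,282)),((18.5,g,140),b(299,282))]
def res(v):
  l=pts(v[3],v[4]);return (proj("wrist",pump2w(v,[p for p,_ in l]),ee)-np.array([q for _,q in l])).ravel()
for z0 in (0,):
  r=least_squares(res,[518,-17,-1.5,-81,27],loss='soft_l1',f_scale=.5)
  v=r.x;print(v.round(2),r.cost);print(res(v).reshape(-1,2).round(1).tolist())
  for nm,P in dict(head=(31,v[3]-19,143),face=(35,v[3],140),plg=(35,v[4],140),key=(-60,-120,82)).items(): print(nm,pump2w(v,P).round(1))
```

```text
[521.78 -15.12  -1.73 -82.16  27.5 ] 6.162038245020392
[[-0.9, -0.2], [2.4, 0.1], [-1.0, -0.2], [0.6, 0.4], [-0.1, -0.7], [5.7, 2.5], [-1.0, -0.7], [-0.0, 0.3], [0.2, 0.1]]
head [[ 549.7 -117.2  143. ]]
face [[554.3 -98.3 140. ]]
plg [[557.6  11.3 140. ]]
key [[ 458.2 -133.3   82. ]]
```

The wrist picture shows the head at crop (453–655, 147–324), the green key at (182,209), and the plunger disc with its face centre near (412,282). It agrees with the fixed cameras to about 3 mm, so I'll use the wrist values. Next I lower to z≈190 over the head and look again.

```bash
python3 -m handwheel '{"gripper":[0,0,0,0,0],"offset":[[30,14,4],[60,15,4],[100,15,4],[100,15,4],[100,15,4]],"rot":[[0,0,0],[0,0,0],[0,0,0],[0,0,0],[0,0,0]]}'
python3 - <<'E'
from h import *
import cv2
s=state();print(s["ee_pos"],s["ee_rot"],s["time_s"])
cv2.imwrite("pics/w2.png",cv2.resize(cv2.cvtColor(grab_frame("wrist"),cv2.COLOR_RGB2BGR),(800,600),interpolation=cv2.INTER_CUBIC))
delta([551,-117,125],Rdown(-1.5,1),s)
v=(521.2,-15.1,-1.6);ee=(s["ee_pos"],s["ee_rot"]);f=-82
print(proj("wrist",pump2w(v,[(57,f,173),(13,f,173),(57,f-38,173),(13,f-38,173),(5,f-19,146),(-60,-120,82),(35,27.5,140)]),ee)*800/512)
E
```

```text
time_s: 2.12
ee_pos: [546.3, -110.3, 189.1]
ee_rot: [-105.7, 89.7, 163.2]
force: [1.0, -0.5, 0.3]
gripper_width: 91.3
[ 546.2694699  -110.26138079  189.12202225] [-105.67617553   89.69233362  163.18556208] 2.1167
off [64.1  5.2  6.7] rot [ 0.36 -0.08  0.3 ]
[[475.85790951 330.63938694]
 [364.90022997 329.38009669]
 [471.12405698 416.19457752]
 [365.84768947 414.9576483 ]
 [352.31485416 348.00256228]
 [253.84551793 335.7475369 ]
 [423.522179    42.51998677]]
```

View pics/w2.png

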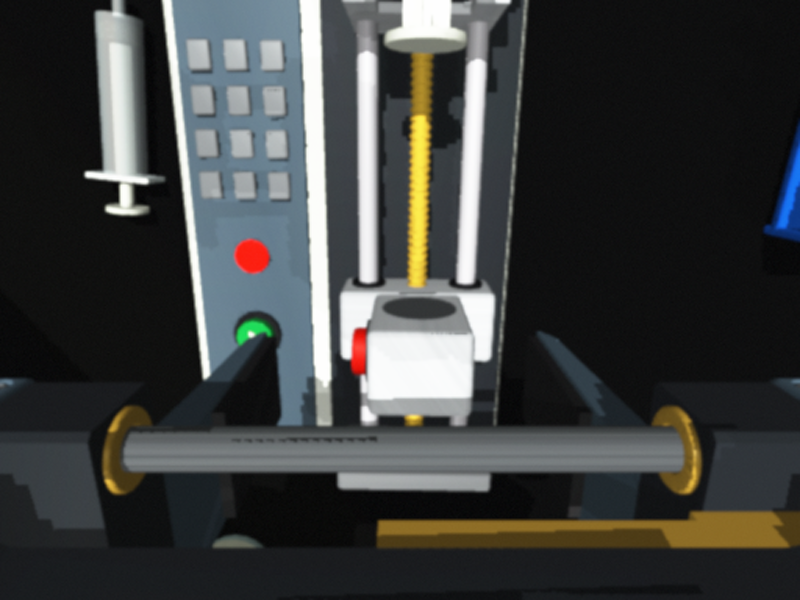

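Prediction and picture agree: the head centre is at column 420 in both, and the fingers straddle it. I'm going down to grasp height.

```bash
python3 -m handwheel '{"gripper":[0,0,0,0,0],"offset":[[30,5,7],[64,5,7],[64,5,7],[64,5,7],[64,5,7]],"rot":[[0,0,0],[0,0,0],[0,0,0],[0,0,0],[0,0,0]]}'
python3 - <<'E'
from h import *
import cv2
s=state();print(s["ee_pos"],s["ee_rot"],s["time_s"],s["force"])
cv2.imwrite("pics/w3.png",cv2.resize(cv2.cvtColor(grab_frame("wrist"),cv2.COLOR_RGB2BGR),(800,600),interpolation=cv2.INTER_CUBIC))
delta([551,-117,125],Rdown(-1.5,1),s)
E
```

```text
time_s: 2.58
ee_pos: [554.7, -118.8, 129.6]
ee_rot: [80.2, 89.7, -11.0]
force: [-0.2, -0.0, 1.4]
gripper_width: 91.2
[ 554.71264186 -118.76096025  129.58722975] [ 80.17759821  89.70780031 -10.99512258] 2.5833 [-0.19231498 -0.0225773   1.43251965]
off [ 4.6 -3.8 -1.7] rot [ 0.33  0.05 -0.29]
```

View pics/w3.png

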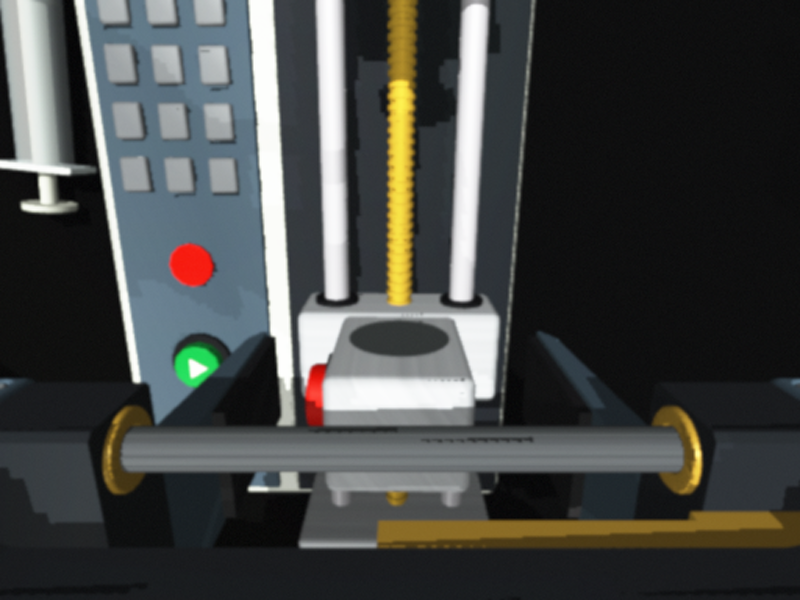

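Fingers are at columns 275 and 537 (centre 406), and the head centre is at 399 with the button on the left. A −4 mm shift in x centres the squeeze, after which I close with 25 N.

```bash
python3 -m handwheel '{"gripper":[0,0.3,0.3],"offset":[[4,-4,-2],[4,-4,-2],[4,-4,-2]],"rot":[[0,0,0],[0,0,0],[0,0,0]]}' 25; python3 -m handwheel '{"gripper":[1,1,1,1,1],"offset":[[0,0,0],[0,0,0],[0,0,0],[0,0,0],[0,0,0]],"rot":[[0,0,0],[0,0,0],[0,0,0],[0,0,0],[0,0,0]]}' 25
```

```text
time_s: 2.88
ee_pos: [548.9, -116.4, 123.3]
ee_rot: [82.9, 89.9, -8.3]
force: [0.4, 0.6, -0.8]
gripper_width: 80.5
time_s: 3.3
ee_pos: [551.8, -116.7, 122.5]
ee_rot: [89.6, 89.6, -1.7]
force: [14.8, 1.2, -10.0]
gripper_width: 47.5
```

Opening 47.5 mm means the release is fully in. I'm relieving the sideways force, then sliding.

```bash
python3 -m handwheel '{"gripper":[1,1,1,1,1],"offset":[[1.5,2.5,0],[1.5,2.5,-5],[1.5,2.5,-12],[1.5,2.5,-20],[1.5,2.5,-20]],"rot":[[0,0,0],[0,0,0],[0,0,0],[0,0,0],[0,0,0]]}' 25
```

```text
time_s: 3.72
ee_pos: [553.2, -95.5, 122.4]
ee_rot: [108.2, 89.8, 17.0]
force: [1.1, 0.8, 5.7]
gripper_width: 46.3
```

```bash
python3 -m handwheel '{"gripper":[1,1,1,1,1],"offset":[[0,0,-12],[0,0,-27],[0,0,-42],[0,0,-55],[0,0,-60]],"rot":[[0,0,0],[0,0,0],[0,0,0],[0,0,0],[0,0,0]]}' 25;  python3 -m handwheel '{"gripper":[1,1],"offset":[[0,0,0],[0,0,0]],"rot":[[0,0,0],[0,0,0]]}'
python3 - <<'E'
from h import *
import cv2
s=state();print(s["ee_pos"],s["ee_rot"],s["time_s"],s["force"])
cv2.imwrite("pics/w4.png",cv2.resize(cv2.cvtColor(grab_frame("wrist"),cv2.COLOR_RGB2BGR),(800,600),interpolation=cv2.INTER_CUBIC))
E
```

```text
time_s: 4.13
ee_pos: [555.1, -35.2, 122.4]
ee_rot: [98.7, 89.7, 7.6]
force: [4.1, -2.1, 5.8]
gripper_width: 46.3
time_s: 4.3
ee_pos: [555.1, -35.8, 122.4]
ee_rot: [98.4, 89.7, 7.2]
force: [3.9, 1.5, 5.0]
gripper_width: 46.4
[555.13184615 -35.8321195  122.39508089] [98.38322564 89.72172628  7.17939669] 4.3 [3.91102591 1.47244905 4.99590143]
```

View pics/w4.png

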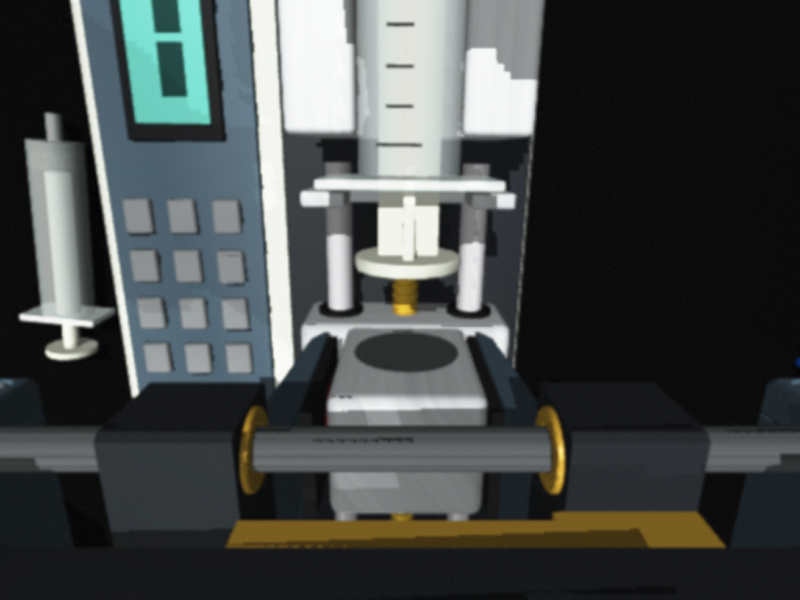

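Run:
```python
from h import *
import cv2
from scipy.optimize import brentq
i=cv2.imread("pics/w4.png")
cv2.imwrite("pics/w4a.png",cv2.resize(i[220:420,300:520],None,fx=3,fy=3,interpolation=cv2.INTER_CUBIC))
ee=(np.array([555.13,-35.83,122.395]),np.array([98.383,89.7217,7.1794]))
def ypix(row,z): return brentq(lambda y: proj("wrist",[[556,y,z]],ee)[0,1]*600/384-row,-150,60)
print(ypix(352,140),ypix(280,156.5),ypix(278,156.5))
```

```text
-18.870317006883226 9.862207386941874 10.443353894307965
```

View pics/w4a.png

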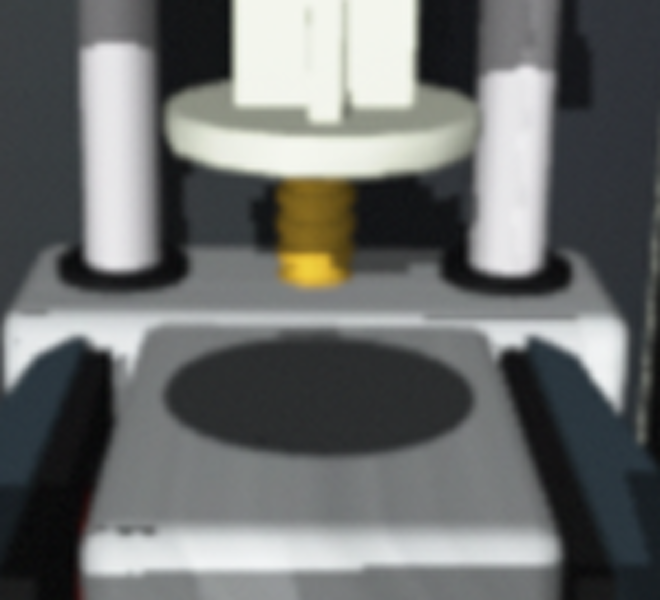

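The contact disc centre is at (406,352) and the plunger rim's near edge at row 279, giving a gap of about 29 mm, which matches the earlier estimate. Sliding 22 mm more.

```bash
python3 -m handwheel '{"gripper":[1,1,1,1,1],"offset":[[0,0,-6],[0,0,-12],[0,0,-18],[0,0,-22],[0,0,-22]],"rot":[[0,0,0],[0,0,0],[0,0,0],[0,0,0],[0,0,0]]}' 25;  python3 -m handwheel '{"gripper":[1,1],"offset":[[0,0,0],[0,0,0]],"rot":[[0,0,0],[0,0,0]]}'
python3 - <<'E'
from h import *
import cv2
s=state();print(s["ee_pos"],s["ee_rot"],s["time_s"],s["force"])
i=cv2.cvtColor(grab_frame("wrist"),cv2.COLOR_RGB2BGR)
cv2.imwrite("pics/w5.png",i)
i=cv2.resize(i,(800,600),interpolation=cv2.INTER_CUBIC)
cv2.imwrite("pics/w5a.png",cv2.resize(i[220:420,300:520],None,fx=3,fy=3,interpolation=cv2.INTER_CUBIC))
E
```

```text
time_s: 4.77
ee_pos: [555.9, -13.9, 122.4]
ee_rot: [99.4, 89.7, 8.2]
force: [4.7, 1.3, 5.6]
gripper_width: 46.3
time_s: 4.93
ee_pos: [555.8, -14.3, 122.4]
ee_rot: [98.0, 89.7, 6.7]
force: [5.6, 1.0, 5.5]
gripper_width: 46.5
[555.81402867 -14.29319691 122.37009027] [97.96271806 89.69547815  6.73074357] 4.9333 [5.64709815 1.02546529 5.52338532]
```

View pics/w5a.png

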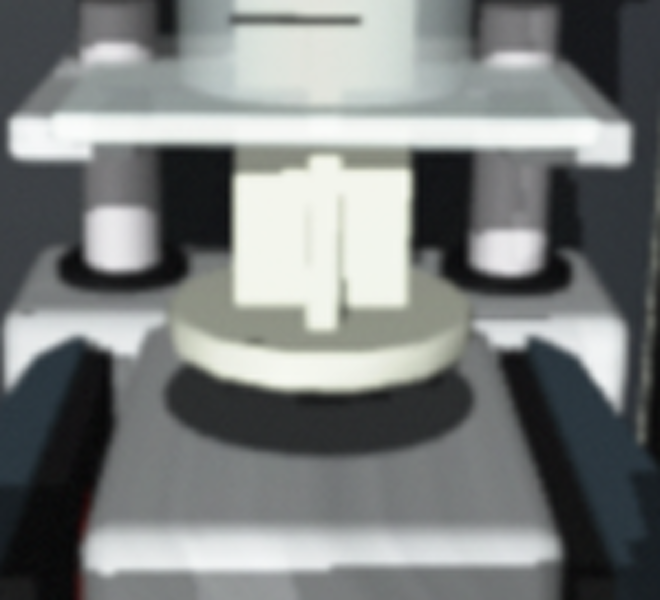

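The rim edge is at row 350 and the contact disc's upper edge at row 372, so 6–7 mm remain. Creeping the last part while watching the force.

```bash
python3 -m handwheel '{"gripper":[1,1,1,1,1],"offset":[[0,0,-1.5],[0,0,-3],[0,0,-4],[0,0,-4.5],[0,0,-4.5]],"rot":[[0,0,0],[0,0,0],[0,0,0],[0,0,0],[0,0,0]]}' 25;  python3 -m handwheel '{"gripper":[1,1],"offset":[[0,0,0],[0,0,0]],"rot":[[0,0,0],[0,0,0]]}'
python3 - <<'E'
from h import *
import cv2
s=state();print(s["ee_pos"],s["ee_rot"],s["time_s"],s["force"])
i=cv2.cvtColor(grab_frame("wrist"),cv2.COLOR_RGB2BGR)
i=cv2.resize(i,(800,600),interpolation=cv2.INTER_CUBIC)
cv2.imwrite("pics/w6a.png",cv2.resize(i[220:420,300:520],None,fx=3,fy=3,interpolation=cv2.INTER_CUBIC))
E
```

```text
time_s: 5.4
ee_pos: [556.0, -10.4, 122.4]
ee_rot: [88.0, 89.7, -3.3]
force: [4.3, -0.3, 5.4]
gripper_width: 46.4
time_s: 5.57
ee_pos: [556.0, -10.4, 122.4]
ee_rot: [89.1, 89.7, -2.1]
force: [4.5, -0.3, 5.3]
gripper_width: 46.3
[555.95944026 -10.37801345 122.39842462] [89.13841854 89.68990289 -2.10146513] 5.5667 [ 4.53106365 -0.2922086   5.2806506 ]
```

View pics/w6a.png

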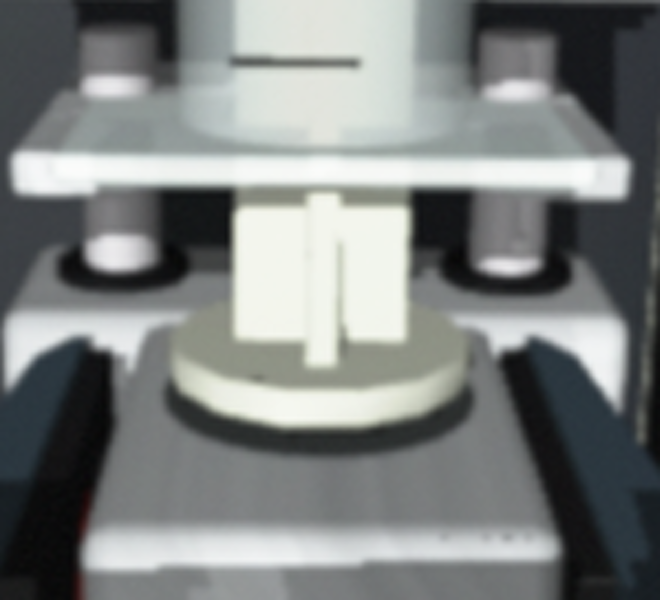

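Contact disc edge at row 455 against rim 430, so about 2–2.5 mm is left. Two smaller steps follow.

```bash
python3 -m handwheel '{"gripper":[1,1,1,1],"offset":[[0,0,-0.6],[0,0,-1.2],[0,0,-1.2],[0,0,-1.2]],"rot":[[0,0,0],[0,0,0],[0,0,0],[0,0,0]]}' 25
python3 - <<'E'
from h import *
import cv2
s=state();print(s["ee_pos"],s["ee_rot"],s["time_s"],s["force"])
i=cv2.cvtColor(grab_frame("wrist"),cv2.COLOR_RGB2BGR)
i=cv2.resize(i,(800,600),interpolation=cv2.INTER_CUBIC)
cv2.imwrite("pics/w7a.png",cv2.resize(i[220:420,300:520],None,fx=3,fy=3,interpolation=cv2.INTER_CUBIC))
E
```

```text
time_s: 5.95
ee_pos: [556.0, -9.3, 122.4]
ee_rot: [87.6, 89.7, -3.7]
force: [4.6, -0.4, 5.5]
gripper_width: 46.5
[555.99052866  -9.27163408 122.40036148] [87.56962698 89.689328   -3.66921128] 5.95 [ 4.56438129 -0.41929309  5.45883915]
```

View pics/w7a.png

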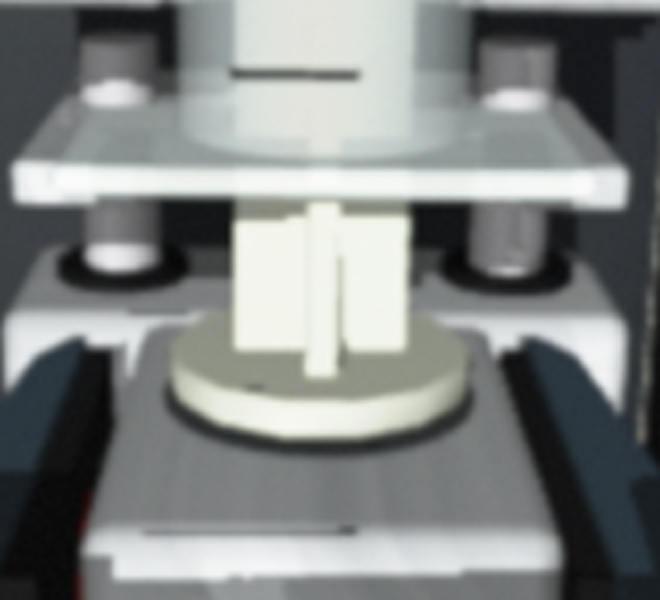

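```bash
python3 -m handwheel '{"gripper":[1,1,1,1],"offset":[[0,0,-0.4],[0,0,-0.8],[0,0,-0.8],[0,0,-0.8]],"rot":[[0,0,0],[0,0,0],[0,0,0],[0,0,0]]}' 25
python3 - <<'E'
from h import *
import cv2
s=state();print(s["ee_pos"],s["ee_rot"],s["time_s"],s["force"])
i=cv2.cvtColor(grab_frame("wrist"),cv2.COLOR_RGB2BGR)
i=cv2.resize(i,(800,600),interpolation=cv2.INTER_CUBIC)
cv2.imwrite("pics/w8a.png",cv2.resize(i[220:420,300:520],None,fx=3,fy=3,interpolation=cv2.INTER_CUBIC))
E
```

```text
time_s: 6.33
ee_pos: [556.0, -8.5, 122.4]
ee_rot: [87.1, 89.7, -4.2]
force: [4.4, -1.5, 5.0]
gripper_width: 46.4
[556.01979522  -8.49400697 122.39997715] [87.06379954 89.68643356 -4.17678534] 6.3333 [ 4.43153352 -1.49496134  4.98388556]
```

View pics/w8a.png

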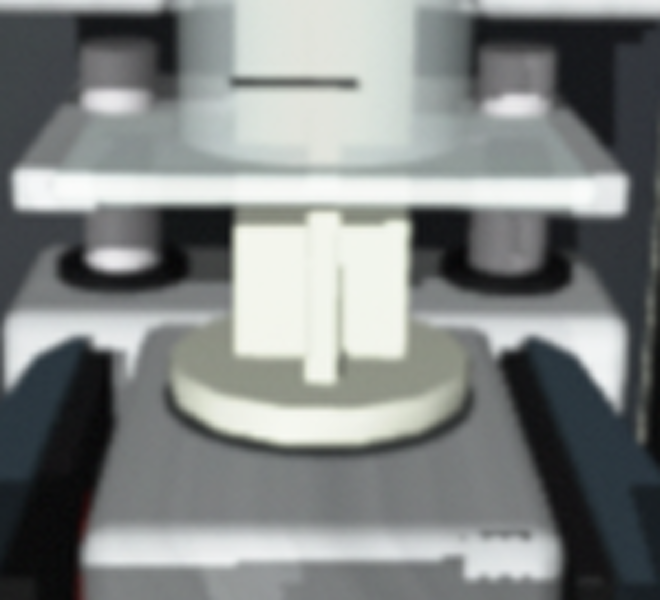

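```bash
python3 -m handwheel '{"gripper":[1,1,1],"offset":[[0,0,-0.4],[0,0,-0.4],[0,0,-0.4]],"rot":[[0,0,0],[0,0,0],[0,0,0]]}' 25
python3 - <<'E'
from h import *
import cv2
s=state();print(s["ee_pos"],s["time_s"],s["force"])
i=cv2.cvtColor(grab_frame("wrist"),cv2.COLOR_RGB2BGR)
i=cv2.resize(i,(800,600),interpolation=cv2.INTER_CUBIC)
cv2.imwrite("pics/w9a.png",cv2.resize(i[220:420,300:520],None,fx=3,fy=3,interpolation=cv2.INTER_CUBIC))
E
```

```text
time_s: 6.63
ee_pos: [556.0, -8.1, 122.4]
ee_rot: [86.8, 89.7, -4.4]
force: [6.0, -1.9, 5.5]
gripper_width: 46.6
[556.0352936  -8.1333065 122.4180054] 6.6333 [ 5.98896658 -1.86315236  5.54361271]
```

View pics/w9a.png

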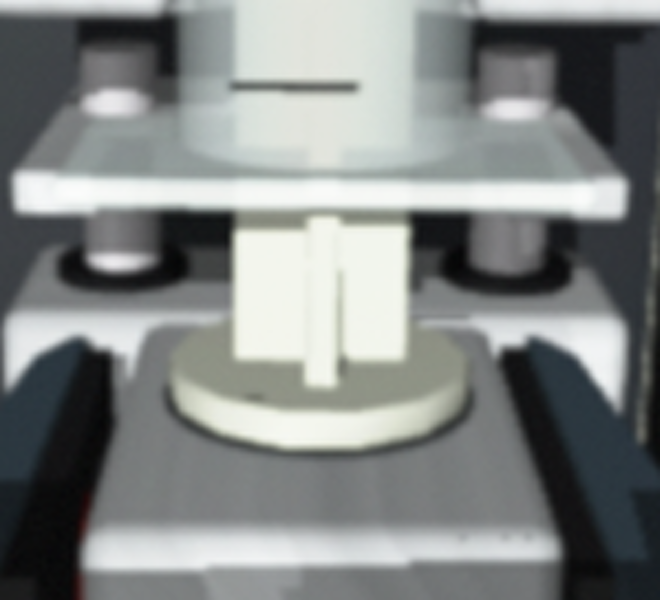

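The gap is now under 0.5 mm (rim 448, disc edge 451) and the flange-to-rim distance is unchanged, so the plunger has not been pushed. Letting go.

```bash
python3 -m handwheel '{"gripper":[0.45,0.35,0.1,0,0],"offset":[[0,0,0],[0,0,0],[0,0,0],[0,0,0],[0,0,0]],"rot":[[0,0,0],[0,0,0],[0,0,0],[0,0,0],[0,0,0]]}' 25
python3 - <<'E'
from h import *
import cv2
s=state();print(s["ee_pos"],s["time_s"],s["force"])
i=cv2.cvtColor(grab_frame("wrist"),cv2.COLOR_RGB2BGR)
i=cv2.resize(i,(800,600),interpolation=cv2.INTER_CUBIC)
cv2.imwrite("pics/w10a.png",cv2.resize(i[220:420,270:540],None,fx=2.9,fy=2.9,interpolation=cv2.INTER_CUBIC))
E
```

```text
time_s: 7.1
ee_pos: [553.3, -7.7, 120.5]
ee_rot: [-96.2, 89.9, 172.6]
force: [0.2, -0.4, -0.8]
gripper_width: 74.1
[553.26417246  -7.67937526 120.53899738] 7.1 [ 0.18538552 -0.41222825 -0.82399908]
```

View pics/w10a.png

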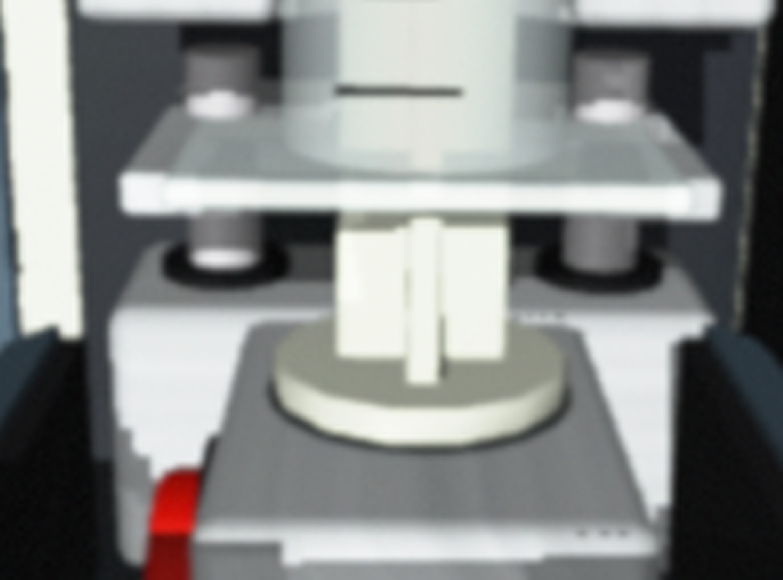

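Fingers are clear, the red button is out, and the thin dark line at the rim shows the gap still closed. Lifting.

```bash
python3 -m handwheel '{"gripper":[0,0,0,0,0],"offset":[[0,0,0],[-20,0,0],[-55,0,0],[-95,0,0],[-110,0,0]],"rot":[[0,0,0],[0,0,0],[0,0,0],[0,0,0],[0,0,0]]}' 25
python3 - <<'E'
from h import *
import cv2
s=state();print(s["ee_pos"],s["ee_rot"],s["time_s"],s["force"])
i=cv2.cvtColor(grab_frame("wrist"),cv2.COLOR_RGB2BGR)
cv2.imwrite("pics/w11.png",cv2.resize(i,(800,600),interpolation=cv2.INTER_CUBIC))
delta([457.5,-134,150],Rdown(-1.6,1),s)
E
```

```text
time_s: 7.57
ee_pos: [555.8, -7.7, 236.1]
ee_rot: [90.3, 89.5, -0.9]
force: [0.6, -0.1, 1.3]
gripper_width: 91.0
[555.79210619  -7.73915937 236.13439319] [90.25506059 89.53370255 -0.92946701] 7.5667 [ 0.63706825 -0.06762647  1.31933764]
off [ 85.3 -96.4 128.3] rot [ 0.42 -0.   -0.47]
```

View pics/w11.png

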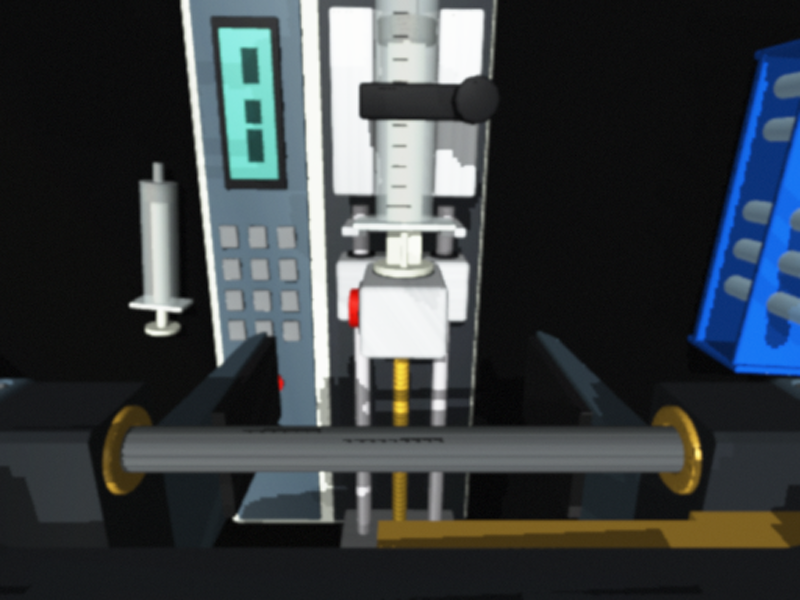

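The button is out and the block stands against the plunger. Moving over the start key with the fingers shut.

```bash
python3 -m handwheel '{"gripper":[0,1,1,1,1],"offset":[[0,-24,32],[0,-48,64],[0,-72,96],[20,-96,128],[45,-96,128]],"rot":[[0,0,0],[0,0,0],[0,0,0],[0,0,0],[0,0,0]]}' 20; python3 -m handwheel '{"gripper":[1,1],"offset":[[0,0,0],[0,0,0]],"rot":[[0,0,0],[0,0,0]]}';  python3 - <<'E'
from h import *
import cv2
s=state();print(s["ee_pos"],s["ee_rot"],s["time_s"],s["force"])
i=cv2.cvtColor(grab_frame("wrist"),cv2.COLOR_RGB2BGR)
cv2.imwrite("pics/w12.png",cv2.resize(i,(800,600),interpolation=cv2.INTER_CUBIC))
delta([457.5,-134,110],Rdown(-1.6,1),s)
ee=(s["ee_pos"],s["ee_rot"])
for x,y in ((458.2,-133.3),(457.5,-134),(456,-135.5)): print(proj("wrist",[[x,y,82]],ee)*800/512)
E
```

```text
time_s: 8.03
ee_pos: [452.7, -137.6, 187.1]
ee_rot: [38.5, 89.7, -52.9]
force: [0.1, 0.2, -0.7]
gripper_width: 67.4
time_s: 8.2
ee_pos: [454.1, -133.5, 185.1]
ee_rot: [-116.4, 89.8, 152.3]
force: [0.3, 0.1, 1.4]
gripper_width: 54.3
[ 454.09418542 -133.48869481  185.0788957 ] [-116.44195928   89.82133668  152.30886343] 8.2 [0.34994541 0.11602348 1.40072643]
off [75.1  3.6  0.5] rot [ 0.35 -0.08  0.16]
[[409.17091565 297.44798125]]
[[407.96154543 298.64861124]]
[[405.37582998 301.21563948]]
```

View pics/w12.png

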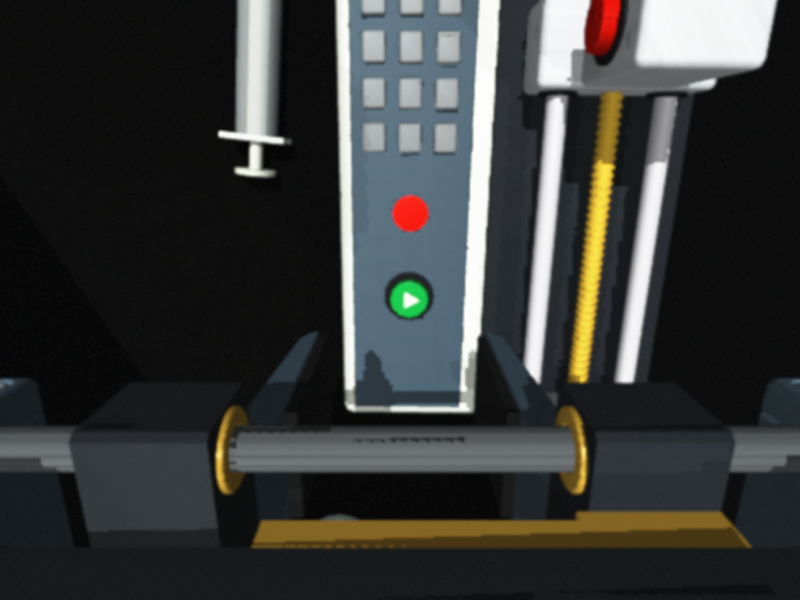

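The key is seen at (409,299), against a prediction of (408.5,298), so it lies at (458, −134). I'll shut the fingers fully while lowering to z≈105.

```bash
python3 -m handwheel '{"gripper":[1,1,1,1,1],"offset":[[20,4,0.5],[45,4,0.5],[70,4,0.5],[78,4,0.5],[78,4,0.5]],"rot":[[0,0,0],[0,0,0],[0,0,0],[0,0,0],[0,0,0]]}' 20; python3 -m handwheel '{"gripper":[1,1,1,1,1],"offset":[[0,0,0],[0,0,0],[0,0,0],[0,0,0],[0,0,0]],"rot":[[0,0,0],[0,0,0],[0,0,0],[0,0,0],[0,0,0]]}';  python3 - <<'E'
from h import *
import cv2
s=state();print(s["ee_pos"],s["ee_rot"],s["time_s"],s["force"])
i=cv2.cvtColor(grab_frame("wrist"),cv2.COLOR_RGB2BGR)
cv2.imwrite("pics/w13.png",cv2.resize(i,(800,600),interpolation=cv2.INTER_CUBIC))
delta([458,-134,82],Rdown(-1.6,1),s)
E
```

```text
time_s: 8.67
ee_pos: [459.0, -133.3, 107.1]
ee_rot: [-111.6, 89.8, 157.3]
force: [0.5, 0.3, 1.2]
gripper_width: 16.3
time_s: 9.08
ee_pos: [459.5, -134.4, 108.8]
ee_rot: [75.9, 89.9, -15.3]
force: [0.1, -0.6, -0.0]
gripper_width: 0.4
[ 459.47981872 -134.44869474  108.81340154] [ 75.86029493  89.89816357 -15.3314291 ] 9.0833 [ 0.10286791 -0.57480467 -0.0119443 ]
off [26.8 -1.5 -0.4] rot [ 0.41  0.02 -0.1 ]
```

View pics/w13.png

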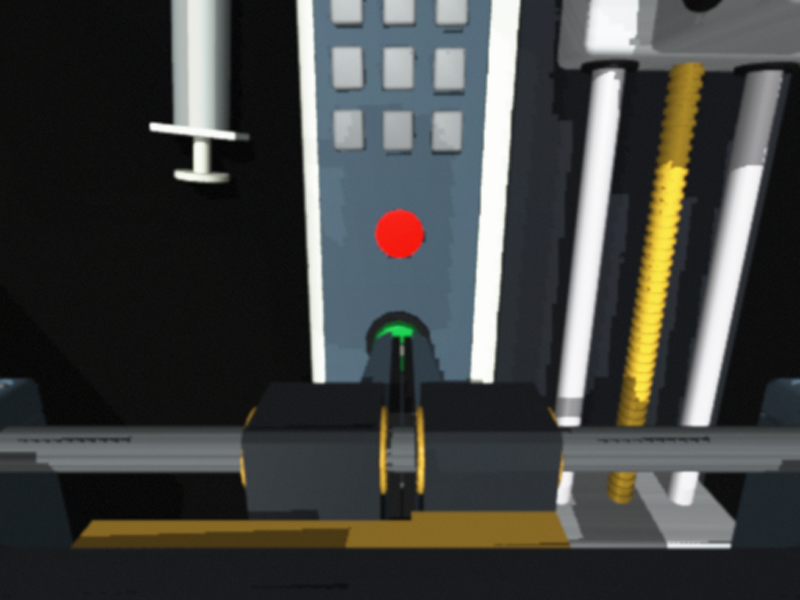

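The fingers are shut squarely over the green key. Pressing.

```bash
python3 -m handwheel '{"gripper":[1,1,1,1,1],"offset":[[12,-1.5,0],[22,-1.5,0],[27,-1.5,0],[29,-1.5,0],[30,-1.5,0]],"rot":[[0,0,0],[0,0,0],[0,0,0],[0,0,0],[0,0,0]]}' 20; python3 -m handwheel '{"gripper":[1,1],"offset":[[0.5,0,0],[0.5,0,0]],"rot":[[0,0,0],[0,0,0]]}'
```

```text
time_s: 9.55
ee_pos: [457.0, -134.2, 78.6]
ee_rot: [-106.5, 89.9, 162.4]
force: [-4.5, 2.5, 13.1]
gripper_width: 0.4
time_s: 9.72
ee_pos: [457.0, -134.2, 78.7]
ee_rot: [-104.6, 90.0, 164.2]
force: [-4.0, 0.4, 8.6]
gripper_width: 0.7
```

```bash
python3 -m handwheel '{"gripper":[1,1,1],"offset":[[1,0,0],[1.5,0,0],[1.5,0,0]],"rot":[[0,0,0],[0,0,0],[0,0,0]]}'
python3 - <<'E'
from h import *
import cv2
i=cv2.cvtColor(grab_frame("wrist"),cv2.COLOR_RGB2BGR)
i=cv2.resize(i,(800,600),interpolation=cv2.INTER_CUBIC)
cv2.imwrite("pics/w14.png",cv2.resize(i[200:430,260:540],None,fx=2.8,fy=2.6))
E
```

```text
time_s: 9.97
ee_pos: [457.1, -134.2, 78.6]
ee_rot: [-77.3, 90.0, -168.5]
force: [-7.6, 1.3, 19.4]
gripper_width: 0.2
```

View pics/w14.png

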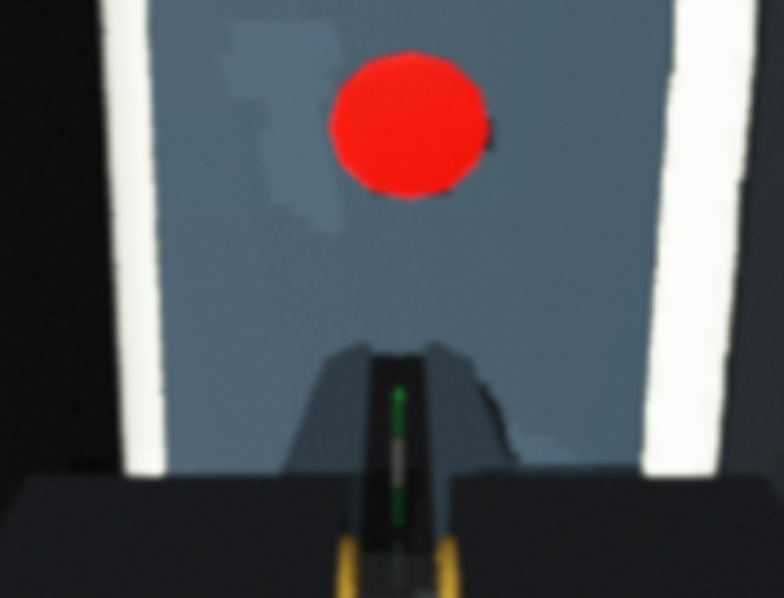

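Hard stop at z 78.6 with 19 N, well above the key's 4 N spring, so the key is bottomed. Lifting off and checking everything from the cameras.

```bash
python3 -m handwheel '{"gripper":[1,1,1,1,1],"offset":[[-10,0,0],[-40,0,0],[-80,0,0],[-120,0,0],[-150,0,0]],"rot":[[0,0,0],[0,0,0],[0,0,0],[0,0,0],[0,0,0]]}'; python3 -m handwheel '{"gripper":[1,1],"offset":[[0,40,-40],[0,60,-80]],"rot":[[0,0,0],[0,0,0]]}'; python3 -m handwheel '{"gripper":[1,1,1],"offset":[[0,0,0],[0,0,0],[0,0,0]],"rot":[[0,0,0],[0,0,0],[0,0,0]]}'
python3 - <<'E'
from h import *
import cv2
s=state();print(s["ee_pos"],s["force"])
c=lambda n:cv2.cvtColor(grab_frame(n),cv2.COLOR_RGB2BGR)
cv2.imwrite("pics/w15.png",cv2.resize(c("wrist"),(800,600),interpolation=cv2.INTER_CUBIC))
a=c("top");b=c("scene")
cv2.imwrite("pics/top15.png",a)
cv2.imwrite("pics/scene15.png",cv2.resize(b[160:255,190:320],None,fx=6,fy=6,interpolation=cv2.INTER_CUBIC))
E
```

```text
time_s: 10.43
ee_pos: [458.2, -134.5, 229.7]
ee_rot: [75.6, 89.8, -15.6]
force: [0.9, -0.9, 0.3]
gripper_width: 0.3
time_s: 10.6
ee_pos: [512.4, -71.5, 229.5]
ee_rot: [78.5, 89.5, -12.9]
force: [-0.1, -0.3, -0.1]
gripper_width: 0.4
time_s: 10.85
ee_pos: [509.3, -70.3, 225.8]
ee_rot: [-67.9, 89.9, -159.0]
force: [-0.0, -0.6, -0.1]
gripper_width: 0.6
[509.31336314 -70.29881873 225.79634627] [-0.00180316 -0.5948948  -0.14776677]
```

View pics/w15.png

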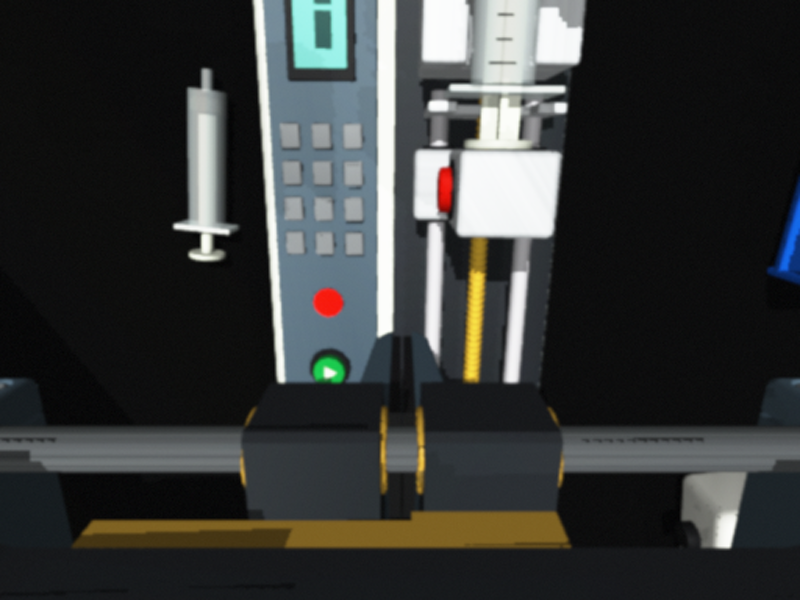

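View pics/top15.png

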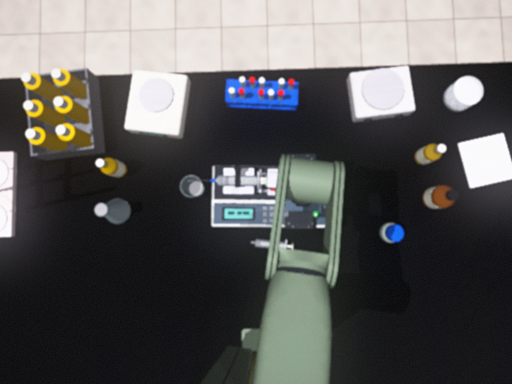

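View pics/scene15.png

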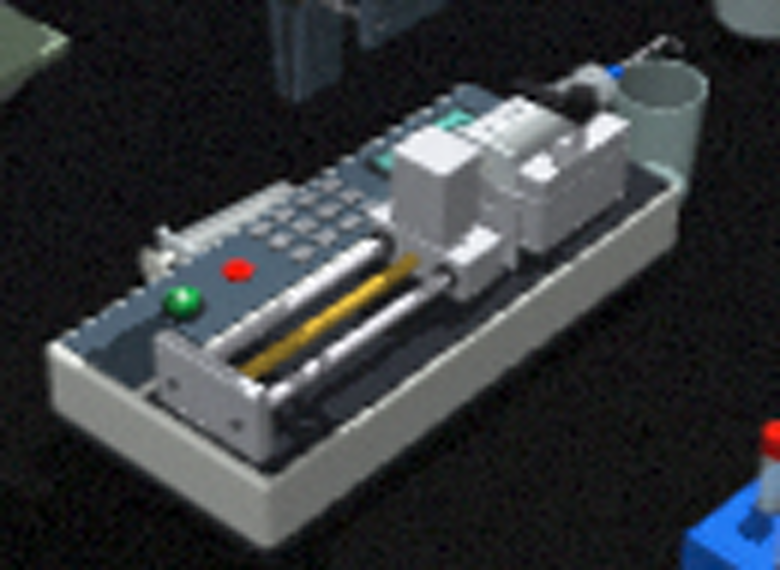

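The block is at the plunger with the rim showing directly at its front edge (row 145) and the red button out. The key is up, its place in the scene view is unchanged, and the bystanders are at the same pixels as at the start. Force is about 0. Handing in.

```bash
python3 -c "
from workcell import *
print(job_done())"
```

```text
the job is handed in; nothing more can be done
None
```

I slid the pusher block about 109 mm with the thumb release held in and stopped it against the plunger. I then let the release spring out, took the fingers off and pressed the green start key. The job was handed in at about 11 s of the 45 s allowed; no verdict was reported.

- **Release held in:** the fingers closed to 46–47 mm across the button, against the 47 mm given for fully pressed.
- **Gap:** under about 0.5 mm by camera just before letting go. It was still closed in the close view once the fingers were off, and the plunger stood the same distance from the barrel flange throughout. The force along the rods never passed about 2 N, against the plunger's 10 N resistance.
- **Release out:** the red button is visibly out again, and the force on the tool was about 0 after the fingers opened.
- **Start key:** it met a hard stop at z 78.6 mm under 19 N, where fully down should be 78.0 mm. I put the 0.6 mm difference down to calibration. The key was up again afterwards.
- **Surroundings:** the loose items are at the same pixels as in the first pictures, and the arm ended clear of everything.

One disagreement: the fixed cameras and the wrist camera differed by about 3 mm on the pump's position. I used the wrist values, and the later pictures confirmed them.

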